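# Load the friction sled and hold it clear of the platter

## Robot

A 7-joint arm with a two-finger parallel gripper is mounted at the origin on the work surface. World frame = base frame: x ahead of the robot, y to its left, z up, the work surface at z = 0. Lengths are in m, angles in rad, forces in N, time in s.
With the tool pointing down it reaches from about 0.425 to 0.925 m from the base axis. Payload 6.8 kg.
Tool frame: the origin (TCP) lies on the centre line of the jaws, within the pads' length; the fingertips stand 14 mm ahead of it and the grasp point (between the pads) lies 5 mm behind it (r.nose_length is the distance from the TCP to the fingertips, in m); z points along the fingers, y is the direction in which the jaws open and shut (so a half turn about z gives the same grasp; the last joint's range is limited). The gripper opens to 85 mm and grips with 20 to 120 N. Pads are 22 mm wide; open, the fingers measure 114 mm over their backs; the gripper's body (76 mm by 85 mm) begins 54 mm behind the grasp point. The pads swing forward as they close: fully open they stand 13 mm farther back than shut.
Start: joints at [-1.429, 0.477, 0.022, 1.555, -0.011, 1.109, -0.083], TCP at [0.167, 0.654, 0.245] pointing down, gripper open.
Joint ranges: [-2.96, 2.96], [-0.34, 2.1], [-1.41, 1.46], [0.24, 2.44], [-1.37, 4.51], [0.17, 1.92], [-2.96, 2.96]. Speed limits (rad/s): [2.39, 2.39, 3.14, 3.14, 3.14, 3.14, 3.14].

## Interface

Orientations are given as a rotation vector (axis times angle).
In Python, from bench import r, imaging, look_for, outline_of gives the robot as it stands. The module is installed in compiled form; this text tells all that it offers.
- The arm moves only by the tool carry_out, never from a script. Its arguments are lists of equal length, an entry for each row: "offset": the shift along the tool's x, y, z as a fraction of full scale, a list of three; "turn": the turn, a rotation vector about the tool's x, y, z as a fraction of full scale, a list of three. A call has 1 to 8 rows; each row is the pose to reach, as a shift and turn from the pose commanded when the call began, along the tool's axes at that moment; what a row does not reach only later rows make up. Full scale, the value 1, is 0.5 m for a shift and 1.5 rad for a turn. A row lasts 1/10 s, in which the tool goes at most 50 mm and 8.59 degrees, less where a joint would pass 70% of its speed; a pose out of reach is approached as far as the arm can. A call with a number of a shift or a turn outside -1 to 1 is refused whole. A call with a gripper value outside its range is refused whole. "hand" is the closure, from 0 (fully open) to 1 (shut), set as the call begins (left out, the last holds). The fingers move at their own pace and stop on an object; "force" is the grip in N (left out, the last holds). Time passes only in rows, so rows that repeat a pose let the fingers close. It gives the time, the measured TCP pose, the force and the opening at its end, in the units of the state.
- r.get_obs(): the state, without advancing time (a new reading comes with each control period).
- imaging.grab_frame(name): name is "scene" or "top" or "wrist"; returns a dict with "pixels" (480x640x3 uint8, red, green, blue), "fx", "fy", "cx", "cy" (pixels), "R" (3x3) and "t" (3): a world point X has camera coordinates R X + t. Camera axes: x right, y down, z forward; pixel columns grow to the right and rows downward; lengths in m; the calibration is good to about 2 mm. A picture is of the moment at which its call begins. There is no depth.
- r.hand_in(): hands the job in, once; it reports no verdict.
Trained networks look in the newest picture that a camera, given by its name, has taken for a name from the list of things; names that differ only in an ending like _2 or _b are one class to them, and where a whole thing is asked for, a point or a joint stands for the part that bears it (a point fixed in the world has none). Each returns a list of dicts, best first, with "score" (0 to 1); they miss things now and then, are a little off and sometimes report something else, mostly with a low value. They report only what shows in the picture. A call takes as long as a camera call. They do not tell look-alikes from the thing itself.
- look_for(query, camera): "xyz" ([x, y, z] in m, in the coordinates of the camera as it stood for that picture, good to about 4 mm: the middle of the surface that is visible of it).
- outline_of(query, camera): "region" (480x640 bool, what is visible of it).
The state is a dict: "clock": time; "joints": joint angles; "qvel": joint speeds; "tau": joint torques, N m; "tcp_pos": TCP position; "orientation": TCP orientation; "contact_force": force on the tool from outside, world axes, zero at the start; "moment": the same for the moment, N m; "grip_width": finger opening in m.
Only numpy, scipy, OpenCV 4.12 (cv2) and the standard library are available. Lean on these libraries where they do the work, as an engineer would, in place of code of your own. Each camera call takes 0.05 s, during which the arm holds its last target. There are 200 camera calls.

## Task

Get the friction sled ready for a glide run: while it stands on the turntable's pad, set both flat steel weight plates on it one on the other, squarely inside the outline scribed on its deck and edges in line, putting each down rather than dropping it. Then take the loaded sled by its sides, lift it until its feet are about 50 mm above the pad, and hold it there over the pad, level and still, for a couple of seconds so that the platter can run up beneath it; finish while still holding it, with the plates riding square on top. Leave everything else on the table where it is.

Things in the scene. Friction and masses are not known exactly. Their poses are not given: they have to be found in the camera images.
- turntable: Fixed turntable that does not turn (brake on): round aluminium platter 300 mm across, with a black pad on it whose top is flat and 45 mm above the table. Origin: platter's axis at table height, z up. In the middle of the pad a low hub clamp, 50 mm across, stands 11 mm above it. The platter overhangs its 150 mm wide motor flange.
- sled: Friction sled, loose on the pad: plain aluminium block 84 mm long (its x), 56 mm wide (its y, nearly along the platter's radius), 18 mm thick, on four white feet 2 mm thick; 0.23 kg, with both plates about 0.7 kg. Origin: centre of its underside, at the feet's soles, z up; flat sides span z = 2 to 20 mm. A steel pull eye sticks out 19 mm from its +x end at z = 11 mm.
- sled_deck (a point): Centre of the sled's flat deck, 20 mm above the soles of its feet, and of the plate-sized outline (64 by 40 mm, long side along x) scribed on it; axes as the sled.
- plate_a: One of the two identical flat dark steel weight plates (either may go first), lying flat and loose on the table: 64 mm long (its x), 40 mm wide (its y), 12 mm thick, about 0.24 kg, with two small bright holes as its only marks. Origin: centre of its underside, z up.
- plate_b: The other of the two identical flat dark steel weight plates (either may go first), lying flat and loose on the table: 64 mm long (its x), 40 mm wide (its y), 12 mm thick, about 0.24 kg, with two small bright holes as its only marks. Origin: centre of its underside, z up.
- round_weight: Bystander: round dark steel weight with a neck and button on top, 38 mm across, 48 mm tall. Origin: centre of its underside.
- feet_box: Bystander: flat white box of spare feet with a clear lid, 61 by 46 mm, 22 mm tall. Origin: centre of its underside.
- mouse: Bystander: black computer mouse, about 118 by 58 mm, 40 mm tall. Origin: centre of its underside, nose to its +x.
- caliper: Bystander: caliper lying flat, beam 225 mm long (its x), 12 mm thick. Origin: middle of its beam, underside.
- driver: Bystander: black-handled screwdriver, 170 mm long, lying along its x.
- cleaner_bottle: Bystander: white plastic bottle, 60 mm across, 150 mm tall. Origin: centre of its underside.
Mind the look-alikes: they are no part of the job. Leave any pink look-alike of the plate_a alone. Several things have the shape of the sled; the one meant has the colours described above.

How it is judged:
On the way, in this order (a step that is already met when the one before it is completed fails the run):
1. one weight plate lies squarely on the sled's deck, let go and at rest, while the sled stands on the pad (contact force between sled and turntable above 0.8 N and (((x of plate_a in the frame of sled between -0.006 and 0.006 m and y of plate_a in the frame of sled between -0.006 and 0.006 m and z of plate_a in the frame of sled between 0.017 and 0.023 m and angle between the x axis of plate_a and the x axis of sled, either way round below 0.1 rad) and (contact force between plate_a and the arm below 0.1 N and contact force between plate_a and the fingers below 0.1 N and linear speed of plate_a below 0.02 m/s)) or ((x of plate_b in the frame of sled between -0.006 and 0.006 m and y of plate_b in the frame of sled between -0.006 and 0.006 m and z of plate_b in the frame of sled between 0.017 and 0.023 m and angle between the x axis of plate_b and the x axis of sled, either way round below 0.1 rad) and (contact force between plate_b and the arm below 0.1 N and contact force between plate_b and the fingers below 0.1 N and linear speed of plate_b below 0.02 m/s)))), for 0.2 s.
2. the other plate lies squarely on the first, both let go and at rest, while the sled stands on the pad (contact force between sled and turntable above 0.8 N and (((x of plate_a in the frame of sled between -0.006 and 0.006 m and y of plate_a in the frame of sled between -0.006 and 0.006 m and z of plate_a in the frame of sled between 0.017 and 0.023 m and angle between the x axis of plate_a and the x axis of sled, either way round below 0.1 rad) and (x of plate_b in the frame of plate_a between -0.006 and 0.006 m and y of plate_b in the frame of plate_a between -0.006 and 0.006 m and z of plate_b in the frame of plate_a between 0.009 and 0.015 m and angle between the x axis of plate_b and the x axis of plate_a, either way round below 0.1 rad)) or ((x of plate_b in the frame of sled between -0.006 and 0.006 m and y of plate_b in the frame of sled between -0.006 and 0.006 m and z of plate_b in the frame of sled between 0.017 and 0.023 m and angle between the x axis of plate_b and the x axis of sled, either way round below 0.1 rad) and (x of plate_a in the frame of plate_b between -0.006 and 0.006 m and y of plate_a in the frame of plate_b between -0.006 and 0.006 m and z of plate_a in the frame of plate_b between 0.009 and 0.015 m and angle between the x axis of plate_a and the x axis of plate_b, either way round below 0.1 rad))) and contact force between each of plate_a, plate_b and the arm below 0.1 N and contact force between each of plate_a, plate_b and the fingers below 0.1 N and linear speed of each of plate_a, plate_b below 0.02 m/s), for 0.2 s.
3. the fingers hold the loaded sled over the pad, clear of it, level and still, for one second (z of sled in the frame of turntable between 0.07 and 0.13 m and horizontal distance between sled and turntable below 0.14 m and angle between sled's own z axis and vertical below 0.07 rad and linear speed of sled below 0.015 m/s and angular speed of sled below 0.1 rad/s and contact force between sled and the fingers above 2 N and contact force between sled and turntable below 0.05 N and (((x of plate_a in the frame of sled between -0.006 and 0.006 m and y of plate_a in the frame of sled between -0.006 and 0.006 m and z of plate_a in the frame of sled between 0.017 and 0.023 m and angle between the x axis of plate_a and the x axis of sled, either way round below 0.1 rad) and (x of plate_b in the frame of plate_a between -0.006 and 0.006 m and y of plate_b in the frame of plate_a between -0.006 and 0.006 m and z of plate_b in the frame of plate_a between 0.009 and 0.015 m and angle between the x axis of plate_b and the x axis of plate_a, either way round below 0.1 rad)) or ((x of plate_b in the frame of sled between -0.006 and 0.006 m and y of plate_b in the frame of sled between -0.006 and 0.006 m and z of plate_b in the frame of sled between 0.017 and 0.023 m and angle between the x axis of plate_b and the x axis of sled, either way round below 0.1 rad) and (x of plate_a in the frame of plate_b between -0.006 and 0.006 m and y of plate_a in the frame of plate_b between -0.006 and 0.006 m and z of plate_a in the frame of plate_b between 0.009 and 0.015 m and angle between the x axis of plate_a and the x axis of plate_b, either way round below 0.1 rad)))), for 1 s.
At the end, for the whole second after the job is handed in: Fingers hold the sled (over 2 N), feet 25 to 85 mm above the pad, middle within 140 mm of the platter axis, within 0.07 rad of level, under 15 mm/s and 0.1 rad/s, not touching the turntable; one plate on its deck, the other on that one, each within 6 mm of centre both ways and 0.10 rad of square (all of step 3); the arm keeps its last pose, push and grip.
It fails at once if a bystander is disturbed: moved more than 20 mm (distance of any of mouse, round_weight, feet_box, caliper, driver, cleaner_bottle from where it was at the start of the episode above 0.02 m).
It fails at once if a plate is dropped (falls freely faster than 0.4 m/s, about 8 mm) ((contact force between plate_a and the fingers below 0.05 N and linear speed of plate_a above 0.4 m/s) or (contact force between plate_b and the fingers below 0.05 N and linear speed of plate_b above 0.4 m/s)).
It fails at once if the sled is tipped more than 0.3 rad (angle between sled's own z axis and vertical above 0.3 rad).
It also fails if it takes over 72 s, if anything falls off the work surface, if the arm or the gripper's body presses on something with over 40 N, if the wrist force passes 120 N, or if a joint passes its speed limit or range.

## Working session

There is one attempt and no reset: what is moved stays moved. The work goes in short steps, Python scripts to look and compute and a tool call to move; the robot and the scene stay as the last step left them, time stands still between calls to the robot, and variables do not carry over. Pictures are saved under pics/ and viewed, about 8 in all and at most 12, crops included, and the job is handed in when it is done.

Besides the shell and the picture viewer there is one more tool, called after "Emit:" by a JSON object that holds its "op" and its "data", one argument or row to a line. carry_out: Moves the arm, as the interface text tells. Shift numbers are shares of 0.5 m and turn numbers shares of 1.5 rad, none past 1 either way. Its arguments: {"type":"object","properties":{"offset":{"type":"array","items":{"type":"array","items":{"type":"number","minimum":-1,"maximum":1}}},"turn":{"type":"array","items":{"type":"array","items":{"type":"number","minimum":-1,"maximum":1}}},"hand":{"type":"number"},"force":{"type":"number"}},"required":["offset","turn"]}

```bash
mkdir -p pics
cat > h.py <<'E'
from bench import r, imaging, look_for, outline_of
import numpy as np, cv2
def grab(n,f=None):
    d=imaging.grab_frame(n)
    if f: cv2.imwrite('pics/'+f,cv2.cvtColor(d['pixels'],cv2.COLOR_RGB2BGR))
    return d
def world(d,p): return np.array(d['R']).T@(np.array(p)-np.array(d['t']))
def pix2w(d,u,v,z):
    R=np.array(d['R']);c=-R.T@np.array(d['t'])
    k=R.T@np.array([(u-d['cx'])/d['fx'],(v-d['cy'])/d['fy'],1]);s=(z-c[2])/k[2]
    return c+s*k
def proj(d,X):
    p=np.array(d['R'])@np.array(X)+np.array(d['t']); return np.array([d['fx']*p[0]/p[2]+d['cx'],d['fy']*p[1]/p[2]+d['cy']])
E
python3 - <<'E'
from h import *
o=r.get_obs();print(o['clock'],o['tcp_pos'],o['orientation'],o['grip_width'],r.nose_length)
for n in ['top','scene']:
    d=grab(n,n+'0.png')
    print(n,-np.array(d['R']).T@d['t'],d['fx'])
    for q in ['plate_a','sled','turntable','round_weight','mouse','feet_box','caliper','driver','cleaner_bottle']:
        for x in look_for(q,n)[:4]:
            w=world(d,x['xyz']);print(q,round(x['score'],2),w.round(3),proj(d,w).round())
E
```

```text
0.0 [0.16675794 0.65348883 0.24431512] [-3.91404998e-01 -3.11701616e+00  2.90125102e-03] 0.08539788909459128 0.014
top [0.24388924 0.01071231 1.60128276] 610.517130923785
plate_a 0.92 [0.37  0.282 0.014] [211. 273.]
plate_a 0.63 [0.518 0.323 0.012] [197. 217.]
plate_a 0.57 [0.254 0.33  0.016] [190. 317.]
sled 0.58 [ 0.49  -0.077  0.066] [350. 226.]
sled 0.55 [ 0.206 -0.299  0.022] [435. 340.]
turntable 0.96 [0.556 0.002 0.047] [319. 202.]
round_weight 0.77 [ 0.358 -0.261  0.027] [420. 280.]
mouse 0.68 [ 0.644 -0.455  0.03 ] [493. 173.]
feet_box 0.67 [ 0.542 -0.32   0.027] [442. 210.]
feet_box 0.48 [0.555 0.003 0.046] [319. 202.]
caliper 0.87 [0.481 0.501 0.007] [130. 230.]
driver 0.98 [ 0.337 -0.479  0.022] [504. 290.]
cleaner_bottle 0.96 [0.694 0.397 0.099] [165. 142.]
scene [1.3226242  0.37597855 1.15182968] 610.1603679577861
plate_a 0.96 [0.383 0.286 0.007] [438. 262.]
plate_a 0.95 [0.264 0.333 0.018] [469. 230.]
plate_a 0.66 [0.523 0.328 0.012] [441. 312.]
sled 0.9 [ 0.213 -0.291  0.021] [249. 159.]
sled 0.64 [ 0.498 -0.066  0.064] [282. 244.]
turntable 0.7 [0.569 0.014 0.04 ] [302. 282.]
turntable 0.52 [ 0.498 -0.071  0.065] [280. 243.]
round_weight 0.78 [ 0.363 -0.25   0.036] [238. 195.]
mouse 0.92 [ 0.662 -0.44   0.027] [111. 263.]
mouse 0.63 [ 0.492 -0.068  0.064] [282. 242.]
feet_box 0.91 [ 0.548 -0.31   0.02 ] [184. 244.]
caliper 0.68 [0.494 0.509 0.012] [526. 326.]
driver 0.55 [ 0.346 -0.469  0.015] [169. 177.]
cleaner_bottle 0.76 [0.726 0.41  0.094] [464. 385.]
cleaner_bottle 0.33 [0.378 0.285 0.009] [438. 260.]
```

View pics/top0.png

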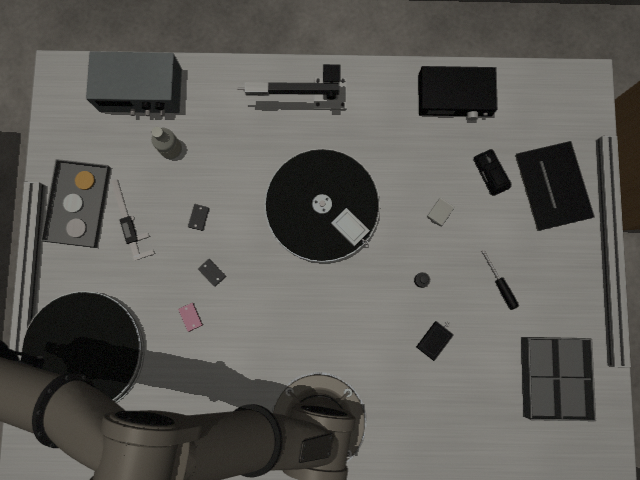

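View pics/scene0.png

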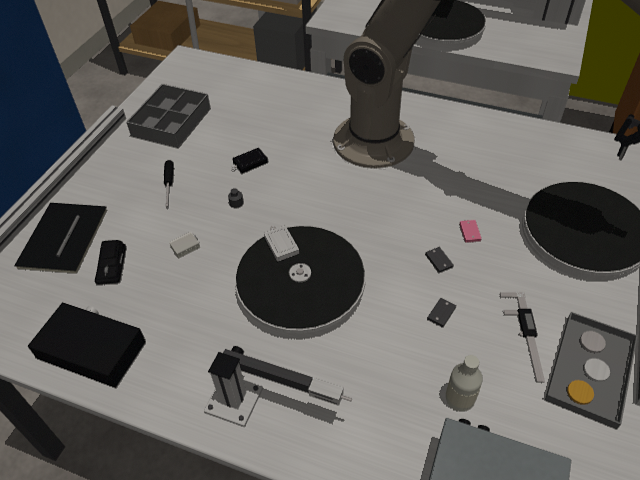

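Candidates:
- Plates: dark ones at top pixels (199,217) and (211,272). The pink one at (190,317) is a look-alike.
- Sled: the aluminium one on the platter at (350,226). The black one at (435,340) is a look-alike.

Next I'll measure these from the masks.

```bash
cat >> h.py <<'E'
from scipy.spatial.transform import Rotation as Ro
def rect(d,mask,z):
    "min-area rectangle of a mask back-projected to height z: centre, long-axis angle, sizes"
    c=max(cv2.findContours(mask.astype(np.uint8),0,1)[0],key=cv2.contourArea)[:,0]
    P=np.array([pix2w(d,u,v,z)[:2] for u,v in c],np.float32)
    (x,y),(w,h),_=b=cv2.minAreaRect(P*1000)
    q=cv2.boxPoints(b);e=[q[1]-q[0],q[2]-q[1]];l=max(e,key=np.linalg.norm)
    return np.array([x,y])/1000,np.arctan2(l[1],l[0])%np.pi,(w,h)
def plan(pos,ang=None,o=None):
    "offset/turn fractions to put the TCP at pos, pointing down, tool x (mod pi) along world angle ang"
    o=o or r.get_obs();R0=Ro.from_rotvec(o['orientation']);out=[]
    off=R0.inv().apply(np.array(pos)-o['tcp_pos'])/0.5
    x=R0.as_matrix()[:,0]; a0=np.arctan2(x[1],x[0])
    for a in ([a0] if ang is None else [ang,ang+np.pi]):
        T=Ro.from_matrix(np.array([[np.cos(a),np.sin(a),0],[np.sin(a),-np.cos(a),0],[0,0,-1]]).T)
        out.append(((R0.inv()*T).as_rotvec()/1.5).round(4))
    print('offset',off.round(4),'turn',*out,'tcp',np.array(o['tcp_pos']).round(4),'j7',round(o['joints'][6],2))
E
python3 - <<'E'
from h import *
for n in ['top','scene']:
    d=grab(n)
    for q,z in [('plate_a',.012),('sled',.065),('turntable',.045)]:
        for x in outline_of(q,n)[:4]:
            m=x['region'];print(n,q,round(x['score'],2),m.sum(),rect(d,m,z),d['pixels'][m].mean(0).round())
plan([.38,.29,.25]);print(Ro.from_rotvec(r.get_obs()['orientation']).as_matrix().round(3))
E
```

```text
top plate_a 0.77 401 (array([0.51675861, 0.32129315]), np.float32(2.940277), (44.49040603637695, 67.62569427490234)) [56. 55. 54.]
top plate_a 0.62 412 (array([0.37195056, 0.28014758]), np.float32(0.8121599), (65.30400085449219, 41.942359924316406)) [59. 58. 57.]
top plate_a 0.59 405 (array([0.25603909, 0.33145392]), np.float32(0.48013955), (62.580013275146484, 42.86406707763672)) [137. 101. 110.]
top sled 0.88 757 (array([ 0.48747797, -0.07996612]), np.float32(0.7923963), (88.7240219116211, 58.236385345458984)) [136. 137. 133.]
top sled 0.6 810 (array([ 0.21193301, -0.29408044]), np.float32(2.4902692), (58.02143859863281, 98.63964080810547)) [29. 28. 28.]
top turntable 0.66 9523 (array([ 0.54990857, -0.00256662]), np.float32(0.00026080335), (296.0447692871094, 295.53253173828125)) [28. 28. 26.]
scene plate_a 0.91 409 (array([0.37619327, 0.28685471]), np.float32(0.8287725), (68.06289672851562, 46.056068420410156)) [55. 53. 53.]
scene plate_a 0.87 342 (array([0.26193155, 0.33685208]), np.float32(0.44340676), (71.24761962890625, 41.71830368041992)) [154.  86. 103.]
scene plate_a 0.58 458 (array([0.52312921, 0.32665018]), np.float32(2.90812), (40.372535705566406, 67.48863983154297)) [55. 54. 53.]
scene plate_a 0.37 1102 (array([ 0.64904065, -0.45499576]), np.float32(0.45628607), (137.23731994628906, 63.20286178588867)) [22. 21. 21.]
scene sled 0.91 532 (array([ 0.26049756, -0.26320673]), np.float32(2.5566244), (68.95317077636719, 90.73320007324219)) [18. 17. 18.]
scene sled 0.79 771 (array([ 0.49495792, -0.069763  ]), np.float32(0.8127885), (99.24317169189453, 58.86526107788086)) [137. 135. 131.]
scene turntable 0.62 10230 (array([0.55880066, 0.00526038]), np.float32(0.8416103), (299.0530090332031, 297.89007568359375)) [35. 35. 33.]
offset [-0.5931 -0.6002 -0.0094] turn [ 0. -0. -0.] tcp [0.1669 0.6541 0.2453] j7 -0.08
[[-0.969  0.247 -0.   ]
 [ 0.247  0.969  0.   ]
 [ 0.     0.    -1.   ]]
```

Run:
```python
from h import *
plan([.50,.31,.23],2.92)
plan([.43,.39,.24],2.92)
```

```text
offset [-0.8157 -0.5021  0.0306] turn [ 0.     -0.     -0.0188] [-0.0000e+00 -1.0000e-04  2.0756e+00] tcp [0.1669 0.6541 0.2453] j7 -0.08
offset [-0.6405 -0.3817  0.0106] turn [ 0.     -0.     -0.0188] [-0.0000e+00 -1.0000e-04  2.0756e+00] tcp [0.1669 0.6541 0.2453] j7 -0.08
```

Emit:
{"op": "carry_out", "data": {
  "offset": [
    [-0.04,-0.025,0],
    [-0.12,-0.07,0],
    [-0.2,-0.12,0],
    [-0.28,-0.17,0],
    [-0.36,-0.22,0],
    [-0.44,-0.27,0],
    [-0.52,-0.32,0.01],
    [-0.6,-0.37,0.02]
  ],
  "turn": [
    [0,0,0],
    [0,0,0],
    [0,0,-0.01],
    [0,0,-0.0188],
    [0,0,-0.0188],
    [0,0,-0.0188],
    [0,0,-0.0188],
    [0,0,-0.0188]
  ]
}}

```text
clock: 2.2
tcp_pos: [0.413, 0.3993, 0.2357]
orientation: [0.347, 3.122, 0.002]
contact_force: [0.5, 1.7, -0.3]
grip_width: 0.0854
```

Run:
```python
from h import *
plan([.50,.31,.23],2.92)
```

```text
offset [-0.2089 -0.136   0.0113] turn [0.0007 0.0003 0.0001] [-5.0000e-04  1.1000e-03 -2.0943e+00] tcp [0.413  0.3993 0.2357] j7 0.51
```

Emit:
{"op": "carry_out", "data": {
  "offset": [
    [-0.07,-0.045,0],
    [-0.14,-0.09,0],
    [-0.19,-0.125,0.01],
    [-0.209,-0.136,0.01],
    [-0.209,-0.136,0.01],
    [-0.209,-0.136,0.01]
  ],
  "turn": [
    [0,0,0],
    [0,0,0],
    [0,0,0],
    [0,0,0],
    [0,0,0],
    [0,0,0]
  ]
}}

```text
clock: 2.8
tcp_pos: [0.4978, 0.313, 0.2304]
orientation: [-0.345, -3.122, -0.001]
contact_force: [-0.6, -0.2, 0.2]
grip_width: 0.0856
```

Run:
```python
from h import *
d=grab('wrist','w1.png')
print(-np.array(d['R']).T@d['t'],d['fx'],np.array(d['R']).round(3))
for x in outline_of('plate_a','wrist')[:4]:
    m=x['region'];print(round(x['score'],2),m.sum(),rect(d,m,.012),d['pixels'][m].mean(0).round())
o=r.get_obs();print(o['tcp_pos'],o['orientation'],o['clock'])
```

```text
[0.43214123 0.32771885 0.35882602] 395.32248081076904 [[ 0.218  0.976  0.002]
 [ 0.941 -0.211  0.266]
 [ 0.26  -0.056 -0.964]]
0.86 3091 (array([0.51871082, 0.32668948]), np.float32(2.9196637), (40.038299560546875, 64.11868286132812)) [90. 90. 88.]
0.77 4254 (array([0.37407126, 0.28522729]), np.float32(0.7936134), (65.93180084228516, 40.91297912597656)) [ 99. 100.  98.]
[0.49738763 0.31349559 0.23039569] [-3.42114328e-01 -3.12224295e+00 -1.39394748e-03] 2.9
```

View pics/w1.png

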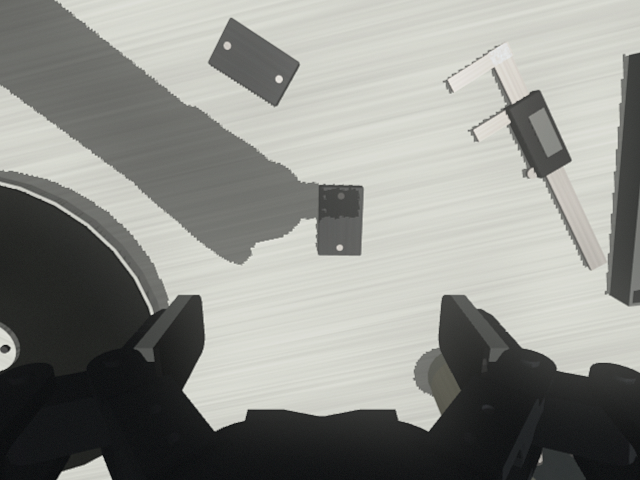

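Wrist view: both dark plates are clear, at (340,220) and (254,62). The sizes come out at 40x64, as given. I'll approach the near one.

Run:
```python
from h import *
plan([.5187,.3267,.06],2.92)
plan([.5187,.3267,.015],2.92)
```

```text
offset [-0.0362  0.0347  0.3408] turn [ 0.0005 -0.0005  0.0022] [ 8.0000e-04  8.0000e-04 -2.0922e+00] tcp [0.4974 0.3135 0.2304] j7 0.75
offset [-0.0362  0.0347  0.4308] turn [ 0.0005 -0.0005  0.0022] [ 8.0000e-04  8.0000e-04 -2.0922e+00] tcp [0.4974 0.3135 0.2304] j7 0.75
```

Emit:
{"op": "carry_out", "data": {
  "offset": [
    [-0.02,0.02,0.08],
    [-0.0362,0.0347,0.17],
    [-0.0362,0.0347,0.25],
    [-0.0362,0.0347,0.32],
    [-0.0362,0.0347,0.34],
    [-0.0362,0.0347,0.34]
  ],
  "turn": [
    [0,0,0],
    [0.0005,-0.0005,0.002],
    [0.0005,-0.0005,0.002],
    [0.0005,-0.0005,0.002],
    [0.0005,-0.0005,0.002],
    [0.0005,-0.0005,0.002]
  ]
}}

```text
clock: 3.5
tcp_pos: [0.5188, 0.3249, 0.0592]
orientation: [-0.349, -3.12, 0.004]
contact_force: [0.3, 0.1, 0.0]
grip_width: 0.0856
```

Run:
```python
from h import *
d=grab('wrist','w2.png')
for x in outline_of('plate_a','wrist')[:2]:
    m=x['region'];print(round(x['score'],2),m.sum(),rect(d,m,.012))
plan([.5187,.3267,.015],2.92)
```

```text
0.85 2421 (array([0.40177402, 0.2897728 ]), np.float32(1.3476288), (38.11199188232422, 16.74770164489746))
0.58 10921 (array([0.51817493, 0.32663211]), np.float32(2.906136), (40.18207550048828, 65.29633331298828))
offset [0.005  0.0012 0.0939] turn [ 0.0008  0.0014 -0.0014] [ 2.2000e-03 -1.3000e-03  2.0929e+00] tcp [0.5209 0.3255 0.062 ] j7 0.79
```

View pics/w2.png

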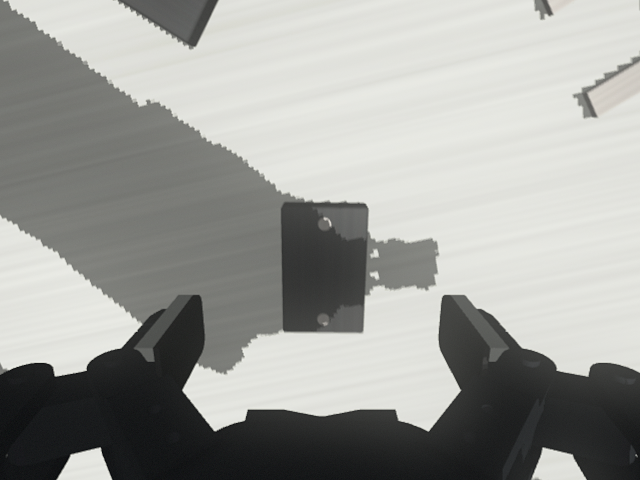

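Emit:
{"op": "carry_out", "data": {
  "offset": [
    [0.005,0.003,0.03],
    [0.005,0.003,0.06],
    [0.005,0.003,0.08],
    [0.005,0.003,0.09],
    [0.005,0.003,0.09],
    [0.005,0.003,0.09]
  ],
  "turn": [
    [0,0,0],
    [0,0,0],
    [0,0,0],
    [0,0,0],
    [0,0,0],
    [0,0,0]
  ]
}}

```text
clock: 4.2
tcp_pos: [0.5184, 0.3262, 0.0153]
orientation: [0.352, 3.121, -0.001]
contact_force: [0.3, 0.1, -0.3]
grip_width: 0.0854
```

Emit:
{"op": "carry_out", "data": {
  "offset": [
    [0,0,0],
    [0,0,0],
    [0,0,0],
    [0,0,0],
    [0,0,0],
    [0,0,0],
    [0,0,0],
    [0,0,0]
  ],
  "turn": [
    [0,0,0],
    [0,0,0],
    [0,0,0],
    [0,0,0],
    [0,0,0],
    [0,0,0],
    [0,0,0],
    [0,0,0]
  ],
  "hand": 1,
  "force": 40
}}

```text
clock: 5.0
tcp_pos: [0.5185, 0.3264, 0.0159]
orientation: [0.352, 3.121, -0.001]
contact_force: [-1.1, -1.4, 5.4]
grip_width: 0.039
```

Run:
```python
from h import *
d=grab('wrist','w3.png')
for x in outline_of('plate_a','wrist')[:2]:
    m=x['region'];print(round(x['score'],2),m.sum(),rect(d,m,.012))
o=r.get_obs();print(o['tcp_pos'],o['grip_width'])
```

```text
0.87 660 (array([0.40876318, 0.29470572]), np.float32(1.3463147), (14.597661018371582, 5.9251627922058105))
0.69 17495 (array([0.51786725, 0.3268804 ]), np.float32(2.912132), (39.5787353515625, 65.96742248535156))
[0.51843621 0.32634188 0.01583416] 0.038816063941296344
```

View pics/w3.png

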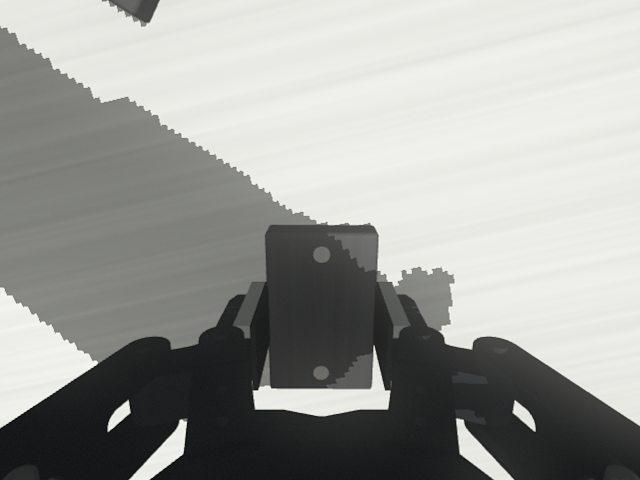

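Emit:
{"op": "carry_out", "data": {
  "offset": [
    [0,0,-0.02],
    [0,0,-0.08],
    [0,0,-0.17],
    [0,-0.02,-0.26],
    [-0.02,-0.08,-0.35],
    [-0.03,-0.15,-0.41],
    [-0.055,-0.24,-0.41],
    [-0.08,-0.33,-0.41]
  ],
  "turn": [
    [0,0,0],
    [0,0,0],
    [0,0,0],
    [0,0,-0.05],
    [0,0,-0.12],
    [0,0,-0.2],
    [0,0,-0.29],
    [0,0,-0.38]
  ]
}}

```text
clock: 5.9
tcp_pos: [0.5204, 0.1554, 0.2222]
orientation: [-0.55, 3.09, -0.001]
contact_force: [1.4, -0.8, -3.2]
grip_width: 0.0387
```

Run:
```python
from h import *
plan([.526,-.039,.22],.80); o=r.get_obs();print(o['contact_force'],o['grip_width'])
```

```text
offset [ 0.1236 -0.3688  0.0043] turn [2.5000e-03 1.5000e-03 1.7957e+00] [-0.0011  0.0018 -0.2987] tcp [0.5204 0.1554 0.2222] j7 1.55
[ 1.37098592 -0.77660533 -3.16947381] 0.03865570630703914
```

Emit:
{"op": "carry_out", "data": {
  "offset": [
    [0.03,-0.09,0.004],
    [0.06,-0.18,0.004],
    [0.09,-0.27,0.004],
    [0.114,-0.34,0.004],
    [0.1236,-0.369,0.004],
    [0.1236,-0.369,0.004],
    [0.1236,-0.369,0.004]
  ],
  "turn": [
    [0,0,-0.09],
    [0,0,-0.18],
    [0,0,-0.26],
    [0,0,-0.298],
    [0,0,-0.298],
    [0,0,-0.298],
    [0,0,-0.298]
  ]
}}

```text
clock: 6.6
tcp_pos: [0.5243, -0.0373, 0.2186]
orientation: [1.212, -2.898, 0.001]
contact_force: [-0.3, 1.0, -2.1]
grip_width: 0.039
```

Run:
```python
from h import *
d=grab('wrist','w4.png')
for q,z in [('sled',.065),('plate_a',.22)]:
  for x in outline_of(q,'wrist')[:2]:
    m=x['region'];print(q,round(x['score'],2),m.sum(),rect(d,m,z),np.argwhere(m).mean(0))
o=r.get_obs();print(o['tcp_pos'],o['orientation'],o['grip_width'],o['contact_force'],o['clock'])
```

```text
sled 0.87 9859 (array([ 0.4852717 , -0.07928072]), np.float32(0.7872773), (100.48802185058594, 56.410682678222656)) [145.45420428 318.5699361 ]
plate_a 0.68 17299 (array([ 0.52196277, -0.03962762]), np.float32(0.7854386), (63.60708999633789, 38.021514892578125)) [305.12127869 321.43499624]
[ 0.52457717 -0.03604628  0.21854233] [-1.21615712e+00  2.89650046e+00 -5.90369758e-04] 0.03840372022287923 [-0.06737167 -0.68795656 -1.76125052] 6.75
```

View pics/w4.png

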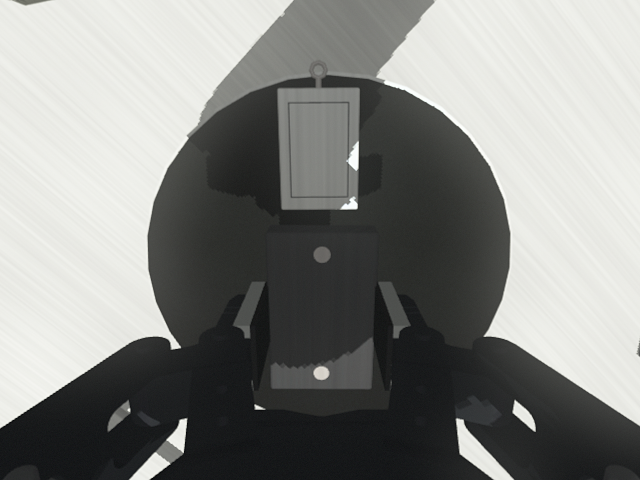

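Run:
```python
from h import *
d=grab('wrist');im=d['pixels']
g=cv2.cvtColor(im,cv2.COLOR_RGB2GRAY)
def fit(name,c,z):
    c=np.array(c,np.float32).reshape(-1,1,2)
    c=cv2.cornerSubPix(g,c,(4,4),(-1,-1),(3,30,.01))[:,0]
    P=np.array([pix2w(d,u,v,z) for u,v in c]);L=(P[0]+P[1]-P[2]-P[3])[:2]
    print(name,c.round(1).tolist(),P.mean(0).round(4),'ang',np.arctan2(L[1],L[0])%np.pi,'len',np.linalg.norm(L)/2,'wid',np.linalg.norm(P[0]-P[1]),np.linalg.norm(P[2]-P[3]));return P.mean(0)
fit('deck',[(278,88),(359,88),(357,209),(281,209)],.065)
fit('line',[(289,102),(349,102),(349,197),(291,197)],.065)
o=r.get_obs();t=np.array(o['tcp_pos'])
H=[pix2w(d,u,v,t[2]-.0035) for u,v in [(321.5,254.5),(321,373)]]
e=H[0]-H[1];print('holes',H,(H[0]+H[1])/2,np.linalg.norm(e),np.arctan2(e[1],e[0])%np.pi,t,o['orientation'])
```

```text
deck [[278.0, 88.0], [358.0, 85.30000305175781], [355.79998779296875, 207.10000610351562], [280.20001220703125, 207.10000610351562]] [ 0.4913 -0.0731  0.065 ] ang 0.7930486333616744 len 0.08241667332133194 wid 0.053752199651955004 0.05492336454237166
line [[287.20001220703125, 100.0999984741211], [347.5, 99.69999694824219], [349.0, 197.0], [290.20001220703125, 195.3000030517578]] [ 0.4912 -0.0727  0.065 ] ang 0.81746280198537 len 0.06590920573020204 wid 0.04080529796953265 0.042457333795644335
holes [array([ 0.50854394, -0.05236465,  0.21505309]), array([ 0.54227062, -0.01824214,  0.21505309])] [ 0.52540728 -0.03530339  0.21505309] 0.04797743551827527 0.7912321481411491 [ 0.52460756 -0.03619911  0.21855309] [-1.21606114e+00  2.89658043e+00 -8.33499615e-04]
```

Emit:
{"op": "carry_out", "data": {
  "offset": [
    [0.04,-0.002,0.04],
    [0.08,-0.004,0.11],
    [0.1,-0.004,0.17],
    [0.102,-0.004,0.21],
    [0.102,-0.004,0.226],
    [0.102,-0.004,0.226],
    [0.102,-0.004,0.226]
  ],
  "turn": [
    [0,0,0],
    [0,0,0],
    [0,0,0],
    [0,0,0],
    [0,0,0],
    [0,0,0],
    [0,0,0]
  ]
}}

```text
clock: 7.5
tcp_pos: [0.4914, -0.0751, 0.1065]
orientation: [-1.213, 2.896, -0.002]
contact_force: [1.0, 0.8, -2.6]
grip_width: 0.0387
```

Run:
```python
from h import *
d=grab('wrist')
im=cv2.cvtColor(d['pixels'],cv2.COLOR_RGB2BGR)
c=cv2.resize(im[140:420,200:440],None,fx=2.1,fy=2.1,interpolation=cv2.INTER_CUBIC)
cv2.imwrite('pics/w5.png',cv2.convertScaleAbs(c,alpha=1.8,beta=20))
o=r.get_obs();print(o['tcp_pos'],o['orientation'],o['clock'],o['contact_force'])
t=o['tcp_pos'];a=.793
ux=np.array([-np.cos(a),-np.sin(a)]);uy=np.array([-np.sin(a),np.cos(a)])
for nm,ct,z,L,W in [('deck',[.4913,-.0732],.065,.084,.056),('plate',[.4913,-.0732],t[2]-.0035,.064,.040)]:
    print(nm,[proj(d,[*(np.array(ct)+sx*L/2*ux+sy*W/2*uy),z]).round(1).tolist() for sx,sy in[(1,-1),(1,1),(-1,1),(-1,-1)]])
```

```text
[ 0.49158676 -0.07516054  0.1067391 ] [-1.21283574e+00  2.89556870e+00 -2.80077462e-03] 7.55 [-0.49496381  1.08308407 -2.64865866]
deck [[259.9, 186.9], [389.5, 187.0], [381.4, 357.8], [266.9, 357.7]]
plate [[267.6, 233.0], [383.3, 233.1], [376.3, 391.6], [273.5, 391.4]]
```

View pics/w5.png

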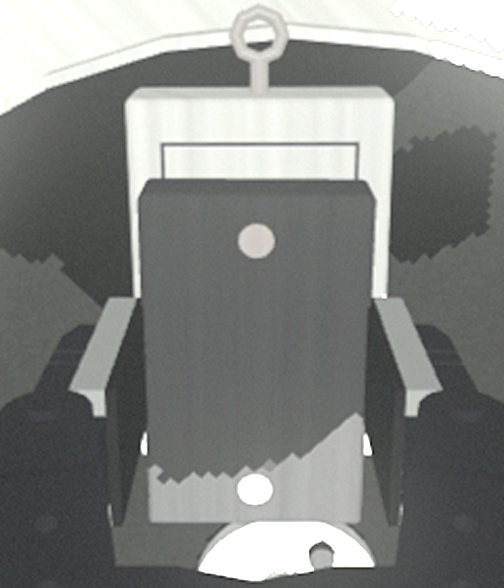

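Run:
```python
from h import *
d=grab('wrist');o=r.get_obs();a=.793
ux=np.array([-np.cos(a),-np.sin(a)]);uy=np.array([-np.sin(a),np.cos(a)])
A=[pix2w(d,277.1,208.6,.065),pix2w(d,370.5,208.6,.065)]
D=[pix2w(d,264,281,.065),pix2w(d,384.5,281,.065)]
z=o['tcp_pos'][2]-.0035
H=[pix2w(d,321.9,254.3,z),pix2w(d,321.4,372.9,z)]
f=lambda p:(round(p[:2]@ux*1000,1),round(p[:2]@uy*1000,1))
print('line',[f(p) for p in A],'deckside',[f(p) for p in D],'holes',[f(p) for p in H],'tcp',f(np.array(o['tcp_pos'])),o['tcp_pos'])
```

```text
line [(np.float64(-260.2), np.float64(-422.5)), (np.float64(-260.2), np.float64(-381.5))] deckside [(np.float64(-294.4), np.float64(-429.6)), (np.float64(-294.4), np.float64(-373.9))] holes [(np.float64(-268.4), np.float64(-402.8)), (np.float64(-316.4), np.float64(-403.0))] tcp (np.float64(-291.3), np.float64(-403.0)) [ 0.49154781 -0.07530221  0.10679653]
```

Emit:
{"op": "carry_out", "data": {
  "offset": [
    [0,0.002,0.012],
    [0,0.002,0.026],
    [0,0.002,0.038],
    [0,0.002,0.046],
    [0,0.002,0.05],
    [0,0.002,0.051],
    [0,0.002,0.051]
  ],
  "turn": [
    [0,0,0],
    [0,0,0],
    [0,0,0],
    [0,0,0],
    [0,0,0],
    [0,0,0],
    [0,0,0]
  ]
}}

```text
clock: 8.3
tcp_pos: [0.4892, -0.075, 0.0808]
orientation: [1.212, -2.898, 0.0]
contact_force: [-3.9, 1.0, 10.3]
grip_width: 0.0388
```

Emit:
{"op": "carry_out", "data": {
  "offset": [
    [0,0,-0.002],
    [0,0,-0.002],
    [0,0,-0.002],
    [0,0,-0.002],
    [0,0,-0.002]
  ],
  "turn": [
    [0,0,0],
    [0,0,0],
    [0,0,0],
    [0,0,0],
    [0,0,0]
  ],
  "hand": 0.3
}}

```text
clock: 8.8
tcp_pos: [0.4896, -0.075, 0.081]
orientation: [-1.212, 2.898, -0.002]
contact_force: [0.2, -0.6, -0.1]
grip_width: 0.0597
```

Emit:
{"op": "carry_out", "data": {
  "offset": [
    [0,0,-0.02],
    [0,0,-0.08],
    [0,0,-0.17],
    [-0.04,0,-0.25],
    [-0.09,0,-0.29],
    [-0.1,0,-0.3],
    [-0.1,0,-0.3]
  ],
  "turn": [
    [0,0,0],
    [0,0,0],
    [0,0,0],
    [0,0,0],
    [0,0,0],
    [0,0,0],
    [0,0,0]
  ]
}}

```text
clock: 9.5
tcp_pos: [0.5251, -0.0387, 0.2318]
orientation: [-1.214, 2.896, -0.002]
contact_force: [0.2, 0.2, -0.1]
grip_width: 0.0597
```

Run:
```python
from h import *
d=grab('wrist')
im=cv2.cvtColor(d['pixels'],cv2.COLOR_RGB2BGR)
c=cv2.resize(im[20:260,200:440],None,fx=2.5,fy=2.5,interpolation=cv2.INTER_CUBIC)
cv2.imwrite('pics/w6.png',cv2.convertScaleAbs(c,alpha=1.8,beta=20))
for q,z in [('plate_a',.077),('sled',.065)]:
  for x in outline_of(q,'wrist')[:2]: print(q,x['score'],rect(d,x['region'],z))
o=r.get_obs();print(o['tcp_pos'],o['orientation'],o['clock'],o['contact_force'],o['grip_width'])
plan([.374,.2852,.235],.80)
```

```text
plate_a 0.73 (array([ 0.49003912, -0.07364526]), np.float32(0.78777355), (63.45081329345703, 39.803775787353516))
plate_a 0.63 (array([0.41289063, 0.20418845]), np.float32(1.006772), (40.14216613769531, 7.108169078826904))
sled 0.61 (array([ 0.4854433 , -0.07955443]), np.float32(0.7941499), (100.80806732177734, 56.58150863647461))
[ 0.52291586 -0.04033082  0.2296126 ] [ 1.20932124e+00 -2.89606364e+00  4.80035051e-04] 9.65 [-0.28655231 -0.24107696 -1.0647167 ] 0.06026680172915048
offset [-0.2536  0.6695 -0.0109] turn [-3.2000e-03 -1.0000e-03  2.0885e+00] [ 0.0006 -0.002  -0.0059] tcp [ 0.5229 -0.0403  0.2296] j7 2.35
```

View pics/w6.png

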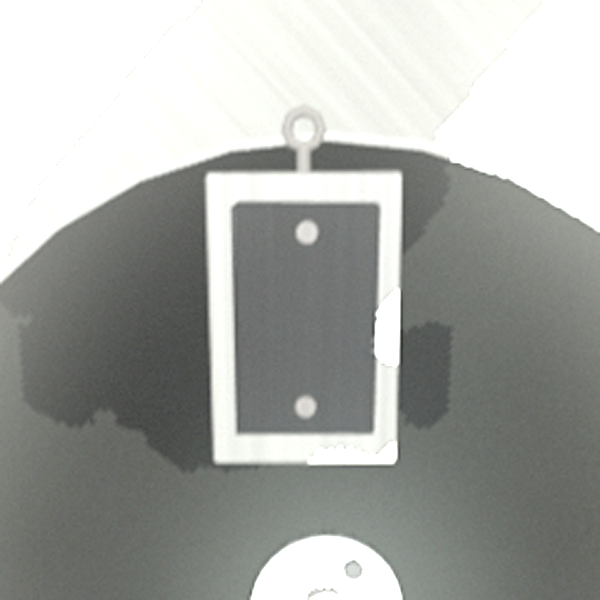

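Emit:
{"op": "carry_out", "data": {
  "offset": [
    [-0.02,0.05,0],
    [-0.05,0.14,0],
    [-0.085,0.23,0],
    [-0.12,0.32,0],
    [-0.155,0.41,0],
    [-0.19,0.5,0],
    [-0.222,0.585,0],
    [-0.245,0.645,0]
  ],
  "turn": [
    [0,0,0],
    [0,0,0],
    [0,0,0],
    [0,0,0],
    [0,0,0],
    [0,0,0],
    [0,0,0],
    [0,0,0]
  ],
  "hand": 0
}}

```text
clock: 10.45
tcp_pos: [0.3788, 0.2756, 0.2296]
orientation: [1.214, -2.895, 0.002]
contact_force: [0.6, -0.6, -0.7]
grip_width: 0.0855
```

Emit:
{"op": "carry_out", "data": {
  "offset": [
    [-0.008,0.024,0.05],
    [-0.008,0.024,0.13],
    [-0.008,0.024,0.2],
    [-0.008,0.024,0.22],
    [-0.008,0.024,0.22],
    [-0.008,0.024,0.22]
  ],
  "turn": [
    [0,0,0],
    [0,0,0],
    [0,0,0],
    [0,0,0],
    [0,0,0],
    [0,0,0]
  ]
}}

```text
clock: 11.05
tcp_pos: [0.376, 0.2855, 0.1215]
orientation: [-1.211, 2.898, -0.001]
contact_force: [0.4, 0.9, 0.2]
grip_width: 0.0852
```

Run:
```python
from h import *
d=grab('wrist','w7.png')
for x in outline_of('plate_a','wrist')[:3]:
    m=x['region'];R=rect(d,m,.012);print(x['score'],R,d['pixels'][m].mean(0))
    if m.sum()>4000: plan([*R[0],.06],R[1])
print(r.get_obs()['clock'],r.get_obs()['grip_width'])
```

```text
0.94 (array([0.37257559, 0.28425772]), np.float32(0.79655534), (65.83833312988281, 40.64767837524414)) [72.54919944 73.03855122 71.48049122]
offset [0.0082 0.0029 0.1244] turn [2.6000e-03 1.3000e-03 2.0912e+00] [-0.0008  0.0016 -0.0032] tcp [0.3764 0.2861 0.1222] j7 1.51
0.74 (array([0.2578201, 0.3336481]), np.float32(0.45768782), (63.552391052246094, 44.01820373535156)) [222.89916073 136.36012208 157.08748728]
offset [0.0992 0.2356 0.1239] turn [-2.5000e-03 -8.0000e-04 -1.8717e+00] [-0.0005  0.0018  0.2227] tcp [0.3764 0.2861 0.1222] j7 1.51
11.15 0.08543850825579301
```

Emit:
{"op": "carry_out", "data": {
  "offset": [
    [0.008,0.003,0.05],
    [0.008,0.003,0.11],
    [0.008,0.003,0.16],
    [0.008,0.003,0.2],
    [0.008,0.003,0.212],
    [0.008,0.003,0.212],
    [0.008,0.003,0.212]
  ],
  "turn": [
    [0,0,0],
    [0,0,0],
    [0,0,0],
    [0,0,0],
    [0,0,0],
    [0,0,0],
    [0,0,0]
  ]
}}

```text
clock: 11.85
tcp_pos: [0.3723, 0.2843, 0.0159]
orientation: [-1.211, 2.896, -0.001]
contact_force: [0.2, 0.1, -0.3]
grip_width: 0.0855
```

Emit:
{"op": "carry_out", "data": {
  "offset": [
    [0,0,0],
    [0,0,0],
    [0,0,0],
    [0,0,0],
    [0,0,0],
    [0,0,0],
    [0,0,0],
    [0,0,0]
  ],
  "turn": [
    [0,0,0],
    [0,0,0],
    [0,0,0],
    [0,0,0],
    [0,0,0],
    [0,0,0],
    [0,0,0],
    [0,0,0]
  ],
  "hand": 1
}}

```text
clock: 12.65
tcp_pos: [0.3719, 0.2839, 0.0155]
orientation: [-1.212, 2.897, -0.001]
contact_force: [-1.8, -1.2, 8.4]
grip_width: 0.0389
```

Emit:
{"op": "carry_out", "data": {
  "offset": [
    [0,0,-0.03],
    [0,0,-0.1],
    [0,0,-0.19],
    [0,0,-0.28],
    [0,0,-0.36],
    [0,0,-0.41],
    [0,0,-0.42],
    [0,0,-0.42]
  ],
  "turn": [
    [0,0,0],
    [0,0,0],
    [0,0,0],
    [0,0,0],
    [0,0,0],
    [0,0,0],
    [0,0,0],
    [0,0,0]
  ]
}}

```text
clock: 13.45
tcp_pos: [0.3713, 0.2837, 0.2248]
orientation: [-1.212, 2.897, -0.001]
contact_force: [-0.4, -0.5, -2.8]
grip_width: 0.0387
```

Run:
```python
from h import *
plan([.526,-.038,.226],.793)
print(r.get_obs()['contact_force'])
```

```text
offset [ 0.2409 -0.6721 -0.0018] turn [4.000e-04 1.300e-03 2.094e+00] [-0.0008  0.0003 -0.0004] tcp [0.3713 0.2837 0.2248] j7 1.54
[-0.40120265 -0.52047445 -2.78684175]
```

Emit:
{"op": "carry_out", "data": {
  "offset": [
    [0.02,-0.05,0],
    [0.05,-0.14,0],
    [0.08,-0.23,0],
    [0.115,-0.32,0],
    [0.15,-0.41,0],
    [0.18,-0.5,0],
    [0.212,-0.59,0],
    [0.23,-0.645,0]
  ],
  "turn": [
    [0,0,0],
    [0,0,0],
    [0,0,0],
    [0,0,0],
    [0,0,0],
    [0,0,0],
    [0,0,0],
    [0,0,0]
  ]
}}

```text
clock: 14.25
tcp_pos: [0.5198, -0.0287, 0.2226]
orientation: [1.205, -2.897, 0.002]
contact_force: [0.9, 0.9, -2.5]
grip_width: 0.0386
```

Emit:
{"op": "carry_out", "data": {
  "offset": [
    [0.01,-0.025,0],
    [0.01,-0.027,0],
    [0.01,-0.027,0],
    [0.01,-0.027,0]
  ],
  "turn": [
    [0,0,0],
    [0,0,0],
    [0,0,0],
    [0,0,0]
  ]
}}

```text
clock: 14.65
tcp_pos: [0.5256, -0.0354, 0.2245]
orientation: [1.216, -2.896, -0.0]
contact_force: [-0.8, 1.3, -2.8]
grip_width: 0.0386
```

```bash
cat > m.py <<'E'
from h import *
d=grab('wrist');o=r.get_obs();t=np.array(o['tcp_pos']);a=.793
ux=np.array([-np.cos(a),-np.sin(a)]);uy=np.array([-np.sin(a),np.cos(a)])
f=lambda p:(round(p[:2]@ux*1000,1),round(p[:2]@uy*1000,1))
for x in outline_of('plate_a','wrist')[:3]:
    m=x['region'];v=np.argwhere(m).mean(0)
    z=.077 if v[0]<225 else t[2]-.0035
    R=rect(d,m,z);print(round(x['score'],2),m.sum(),v.round(),f(R[0]),R)
g=cv2.cvtColor(d['pixels'],cv2.COLOR_RGB2GRAY)
for s in cv2.HoughCircles(g,cv2.HOUGH_GRADIENT_ALT,1,20,param1=60,param2=.6,minRadius=3,maxRadius=14)[0]:
    if 290<s[0]<350: print('circle',s.round(1),'deck-plate',f(pix2w(d,s[0],s[1],.077)),'held',f(pix2w(d,s[0],s[1],t[2]-.0035)))
print('tcp',f(t),t,o['orientation'],o['clock'],o['contact_force'])
E
python3 m.py
```

```text
0.97 17517 [306. 322.] (np.float64(-343.0), np.float64(-399.2)) (array([ 0.52514832, -0.03576821]), np.float32(0.79409444), (66.13877868652344, 39.78977584838867))
0.72 5643 [144. 319.] (np.float64(-290.9), np.float64(-400.8)) (array([ 0.48972717, -0.07399781]), np.float32(0.7820564), (64.26739501953125, 40.92107009887695))
circle [317.   67.    7.1] deck-plate (np.float64(-241.0), np.float64(-402.1)) held (np.float64(-259.5), np.float64(-400.9))
circle [321.  374.    8.5] deck-plate (np.float64(-470.4), np.float64(-399.0)) held (np.float64(-368.9), np.float64(-399.4))
circle [321.  255.    8.4] deck-plate (np.float64(-369.6), np.float64(-399.2)) held (np.float64(-320.8), np.float64(-399.5))
tcp (np.float64(-343.6), np.float64(-399.5)) [ 0.52575088 -0.0355193   0.22472128] [ 1.21646407e+00 -2.89595775e+00  1.22170889e-04] 14.7 [ 0.28576448  0.38376143 -2.35011868]
```

Emit:
{"op": "carry_out", "data": {
  "offset": [
    [0.04,-0.002,0.04],
    [0.085,-0.003,0.11],
    [0.105,-0.003,0.17],
    [0.107,-0.003,0.205],
    [0.107,-0.003,0.22],
    [0.107,-0.003,0.22],
    [0.107,-0.003,0.22]
  ],
  "turn": [
    [0,0,0],
    [0,0,0],
    [0,0,0],
    [0,0,0],
    [0,0,0],
    [0,0,0],
    [0,0,0]
  ]
}}

```text
clock: 15.45
tcp_pos: [0.491, -0.0761, 0.116]
orientation: [-1.213, 2.896, -0.002]
contact_force: [-0.1, -0.6, -1.9]
grip_width: 0.0388
```

```bash
python3 m.py
python3 - <<'E'
from h import *
d=grab('wrist')
im=cv2.cvtColor(d['pixels'],cv2.COLOR_RGB2BGR)
c=cv2.resize(im[140:420,200:440],None,fx=2.1,fy=2.1,interpolation=cv2.INTER_CUBIC)
cv2.imwrite('pics/w8.png',cv2.convertScaleAbs(c,alpha=1.8,beta=20))
E
```

```text
0.79 1751 [215. 326.] (np.float64(-261.4), np.float64(-401.0)) (array([ 0.46914243, -0.09513892]), np.float32(2.3645616), (8.899480819702148, 38.8557014465332))
0.66 17567 [306. 322.] (np.float64(-290.0), np.float64(-403.1)) (array([ 0.49063614, -0.07625998]), np.float32(0.79490036), (65.89213562011719, 39.66608428955078))
circle [325.  157.   10.2] deck-plate (np.float64(-236.6), np.float64(-401.8)) held (np.float64(-233.6), np.float64(-402.1))
circle [322.  374.    9.1] deck-plate (np.float64(-341.0), np.float64(-402.9)) held (np.float64(-315.7), np.float64(-403.0))
circle [321.  255.    8.5] deck-plate (np.float64(-279.7), np.float64(-403.4)) held (np.float64(-267.5), np.float64(-403.4))
tcp (np.float64(-290.3), np.float64(-403.4)) [ 0.49113663 -0.07624096  0.11624156] [-1.21276185e+00  2.89556168e+00 -2.80613551e-03] 15.5 [-0.41794426  0.39897781 -2.21778129]
```

View pics/w8.png

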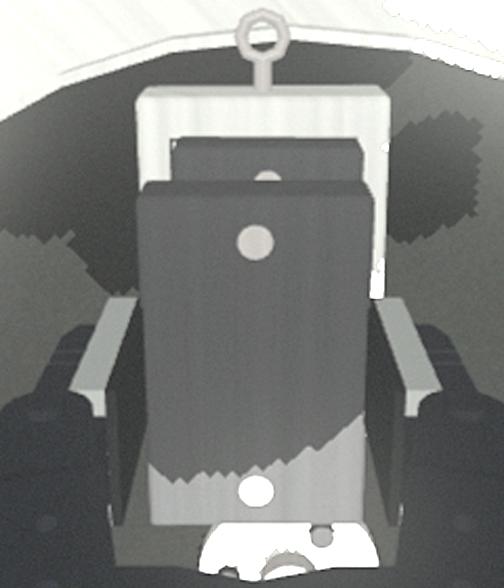

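Emit:
{"op": "carry_out", "data": {
  "offset": [
    [0.001,0.003,0.011],
    [0.001,0.004,0.024],
    [0.001,0.004,0.036],
    [0.001,0.004,0.043],
    [0.001,0.004,0.045],
    [0.001,0.004,0.0465],
    [0.001,0.004,0.0465]
  ],
  "turn": [
    [0,0,0],
    [0,0,0],
    [0,0,0],
    [0,0,0],
    [0,0,0],
    [0,0,0],
    [0,0,0]
  ]
}}

```text
clock: 16.3
tcp_pos: [0.4878, -0.0757, 0.0925]
orientation: [1.212, -2.898, 0.0]
contact_force: [-4.1, 0.1, 10.6]
grip_width: 0.0388
```

Emit:
{"op": "carry_out", "data": {
  "offset": [
    [0,0,-0.002],
    [0,0,-0.002],
    [0,0,-0.002],
    [0,0,-0.002],
    [0,0,-0.002]
  ],
  "turn": [
    [0,0,0],
    [0,0,0],
    [0,0,0],
    [0,0,0],
    [0,0,0]
  ],
  "hand": 0.3
}}

```text
clock: 16.8
tcp_pos: [0.4882, -0.0757, 0.0928]
orientation: [-1.212, 2.898, -0.002]
contact_force: [0.1, 0.1, -0.6]
grip_width: 0.0596
```

Emit:
{"op": "carry_out", "data": {
  "offset": [
    [0,0,-0.02],
    [0,0,-0.07],
    [0,0,-0.14],
    [-0.03,0,-0.19],
    [-0.06,0,-0.21],
    [-0.07,0,-0.21],
    [-0.07,0,-0.21]
  ],
  "turn": [
    [0,0,0],
    [0,0,0],
    [0,0,0],
    [0,0,0],
    [0,0,0],
    [0,0,0],
    [0,0,0]
  ]
}}

```text
clock: 17.5
tcp_pos: [0.5127, -0.0497, 0.1971]
orientation: [1.215, -2.897, 0.001]
contact_force: [-0.6, -0.7, -0.5]
grip_width: 0.0598
```

Run:
```python
from h import *
d=grab('wrist')
im=cv2.cvtColor(d['pixels'],cv2.COLOR_RGB2BGR)
c=cv2.resize(im[60:340,200:440],None,fx=2.1,fy=2.1,interpolation=cv2.INTER_CUBIC)
cv2.imwrite('pics/w9.png',cv2.convertScaleAbs(c,alpha=1.8,beta=20))
for x in outline_of('plate_a','wrist')[:2]: print(x['score'],rect(d,x['region'],.089))
for x in outline_of('sled','wrist')[:1]: print('sled',x['score'],rect(d,x['region'],.065))
o=r.get_obs();print(o['tcp_pos'],o['orientation'],o['clock'],o['grip_width'])
plan([.4912,-.0737,.125],.79)
```

```text
0.98 (array([ 0.48840692, -0.07455701]), np.float32(0.79402643), (63.38536071777344, 39.95673370361328))
[ 0.51142314 -0.05113339  0.19637567] [ 1.21060876e+00 -2.89579988e+00  2.97446575e-04] 17.65 0.05955501231215994
offset [ 0.0601 -0.0031  0.1429] turn [ 2.9000e-03  1.0000e-03 -2.0931e+00] [ 0.0006 -0.0018  0.0013] tcp [ 0.5114 -0.0511  0.1964] j7 2.38
```

View pics/w9.png

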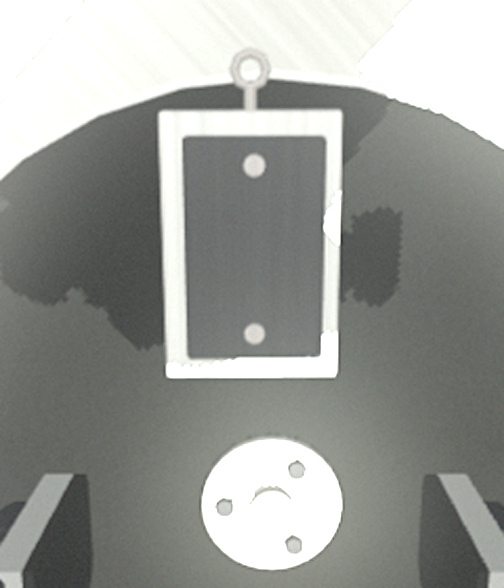

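Run:
```python
from h import *
d=grab('wrist');a=.793
ux=np.array([-np.cos(a),-np.sin(a)]);uy=np.array([-np.sin(a),np.cos(a)])
D=np.array([pix2w(d,200+x/2.1,60+y/2.1,.065) for x,y in[(159,112),(342,112),(338,377),(167,377)]])
P=np.array([pix2w(d,200+x/2.1,60+y/2.1,.089) for x,y in[(182,137),(327,137),(322,356),(187,356)]])
H=np.array([pix2w(d,200+x/2.1,60+y/2.1,.089) for x,y in[(254,165),(254.5,334)]])
for q in (D,P,H): c=q.mean(0);L=q[0]-q[-1];print(c.round(4),(c[:2]@ux).round(4),(c[:2]@uy).round(4),'L',np.linalg.norm(L).round(4))
t=np.array(r.get_obs()['tcp_pos'])[:2];print('tcp',t,t@ux,t@uy,r.get_obs()['tcp_pos'])
c=D.mean(0);plan([c[0],c[1],.125],.793);
```

```text
[ 0.4892 -0.0746  0.065 ] -0.2901 -0.4009 L 0.0827
[ 0.4864 -0.0762  0.089 ] -0.287 -0.4 L 0.0621
[ 0.4867 -0.076   0.089 ] -0.2874 -0.4001 L 0.048
tcp [ 0.51150434 -0.0512232 ] -0.3224337042419026 -0.400371092769536 [ 0.51150434 -0.0512232   0.19651571]
offset [ 0.0642 -0.0013  0.1432] turn [-2.7000e-03 -8.0000e-04  2.0935e+00] [ 0.0005 -0.0017 -0.0009] tcp [ 0.5115 -0.0512  0.1965] j7 2.38
```

Emit:
{"op": "carry_out", "data": {
  "offset": [
    [0.02,-0.001,0.02],
    [0.05,-0.001,0.06],
    [0.0645,-0.001,0.1],
    [0.0645,-0.001,0.12],
    [0.0645,-0.001,0.12],
    [0.0645,-0.001,0.12]
  ],
  "turn": [
    [0,0,0],
    [0,0,0],
    [0,0,0],
    [0,0,0],
    [0,0,0],
    [0,0,0]
  ],
  "hand": 0
}}

```text
clock: 18.3
tcp_pos: [0.4908, -0.074, 0.138]
orientation: [-1.212, 2.898, -0.002]
contact_force: [-0.2, -0.6, 0.9]
grip_width: 0.0855
```

Run:
```python
from h import *
d=grab('wrist')
im=cv2.cvtColor(d['pixels'],cv2.COLOR_RGB2BGR)
c=cv2.resize(im[120:440,160:480],None,fx=1.8,fy=1.8,interpolation=cv2.INTER_CUBIC)
cv2.imwrite('pics/w10.png',cv2.convertScaleAbs(c,alpha=1.8,beta=20))
plan([.4892,-.0746,.059],.793);print(r.get_obs()['grip_width'],r.get_obs()['clock'])
```

```text
offset [0.004  0.0021 0.1588] turn [6.0000e-04 1.8000e-03 2.0942e+00] [-0.0012  0.0004 -0.0002] tcp [ 0.4912 -0.0739  0.1384] j7 2.44
0.08526495599651078 18.35
```

View pics/w10.png

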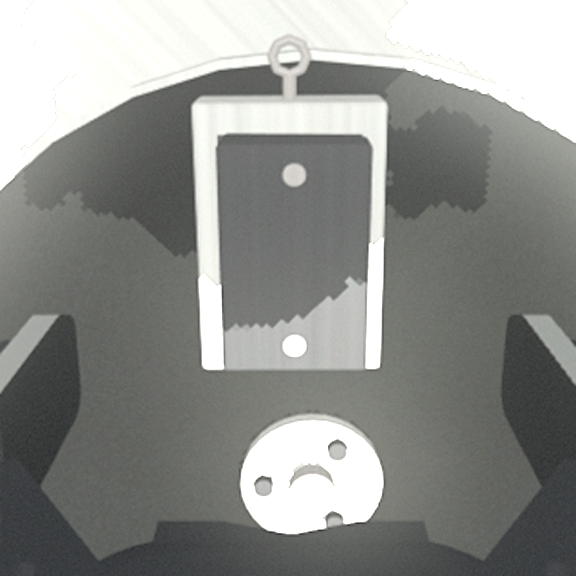

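Emit:
{"op": "carry_out", "data": {
  "offset": [
    [0.004,0.001,0.03],
    [0.004,0.001,0.07],
    [0.004,0.001,0.11],
    [0.004,0.001,0.14],
    [0.004,0.001,0.155],
    [0.004,0.001,0.158],
    [0.004,0.001,0.158]
  ],
  "turn": [
    [0,0,0],
    [0,0,0],
    [0,0,0],
    [0,0,0],
    [0,0,0],
    [0,0,0],
    [0,0,0]
  ]
}}

```text
clock: 19.05
tcp_pos: [0.4894, -0.0751, 0.0594]
orientation: [-1.212, 2.897, -0.002]
contact_force: [0.2, -0.1, -0.2]
grip_width: 0.0856
```

Emit:
{"op": "carry_out", "data": {
  "offset": [
    [0,0,0],
    [0,0,0],
    [0,0,0],
    [0,0,0],
    [0,0,0],
    [0,0,0],
    [0,0,0],
    [0,0,0]
  ],
  "turn": [
    [0,0,0],
    [0,0,0],
    [0,0,0],
    [0,0,0],
    [0,0,0],
    [0,0,0],
    [0,0,0],
    [0,0,0]
  ],
  "hand": 1,
  "force": 60
}}

```text
clock: 19.85
tcp_pos: [0.4895, -0.0754, 0.06]
orientation: [-1.212, 2.897, -0.003]
contact_force: [-1.0, 0.4, 6.9]
grip_width: 0.0546
```

Emit:
{"op": "carry_out", "data": {
  "offset": [
    [0,0,-0.006],
    [0,0,-0.018],
    [0,0,-0.034],
    [0,0,-0.052],
    [0,0,-0.07],
    [0,0,-0.086],
    [0,0,-0.096],
    [0,0,-0.1]
  ],
  "turn": [
    [0,0,0],
    [0,0,0],
    [0,0,0],
    [0,0,0],
    [0,0,0],
    [0,0,0],
    [0,0,0],
    [0,0,0]
  ]
}}

```text
clock: 20.65
tcp_pos: [0.489, -0.0752, 0.1096]
orientation: [-1.212, 2.897, -0.002]
contact_force: [0.1, -0.6, -8.1]
grip_width: 0.0544
```

Emit:
{"op": "carry_out", "data": {
  "offset": [
    [0,0,0],
    [0,0,0],
    [0,0,0],
    [0,0,0],
    [0,0,0],
    [0,0,0],
    [0,0,0],
    [0,0,0]
  ],
  "turn": [
    [0,0,0],
    [0,0,0],
    [0,0,0],
    [0,0,0],
    [0,0,0],
    [0,0,0],
    [0,0,0],
    [0,0,0]
  ]
}}

```text
clock: 21.45
tcp_pos: [0.4887, -0.0751, 0.1089]
orientation: [-1.212, 2.898, -0.002]
contact_force: [-0.6, 0.4, -7.4]
grip_width: 0.0544
```

Emit:
{"op": "carry_out", "data": {
  "offset": [
    [0,0,0],
    [0,0,0],
    [0,0,0],
    [0,0,0],
    [0,0,0],
    [0,0,0],
    [0,0,0],
    [0,0,0]
  ],
  "turn": [
    [0,0,0],
    [0,0,0],
    [0,0,0],
    [0,0,0],
    [0,0,0],
    [0,0,0],
    [0,0,0],
    [0,0,0]
  ]
}}

```text
clock: 22.25
tcp_pos: [0.4887, -0.0752, 0.1089]
orientation: [-1.212, 2.898, -0.002]
contact_force: [-0.0, -0.3, -6.8]
grip_width: 0.0548
```

Run:
```python
from h import *
d=grab('wrist');s=grab('scene')
P=lambda f,a,b,k:cv2.convertScaleAbs(cv2.resize(cv2.cvtColor(f['pixels'],cv2.COLOR_RGB2BGR)[a[0]:a[1],b[0]:b[1]],(400,400),interpolation=cv2.INTER_CUBIC),alpha=k,beta=15)
cv2.imwrite('pics/w11.png',np.hstack([P(d,(140,440),(170,470),1.8),P(s,(170,310),(220,360),1.3)]))
o=r.get_obs();print(o['tcp_pos'],o['orientation'],o['contact_force'],o['moment'],o['grip_width'],o['clock'])
```

```text
[ 0.48872396 -0.07515144  0.10888066] [-1.21222717e+00  2.89813748e+00 -1.56667929e-03] [-0.49751077 -0.31213061 -7.51970454] [-0.00260667  0.02859405  0.01567224] 0.0545232995903716 22.35
```

View pics/w11.png

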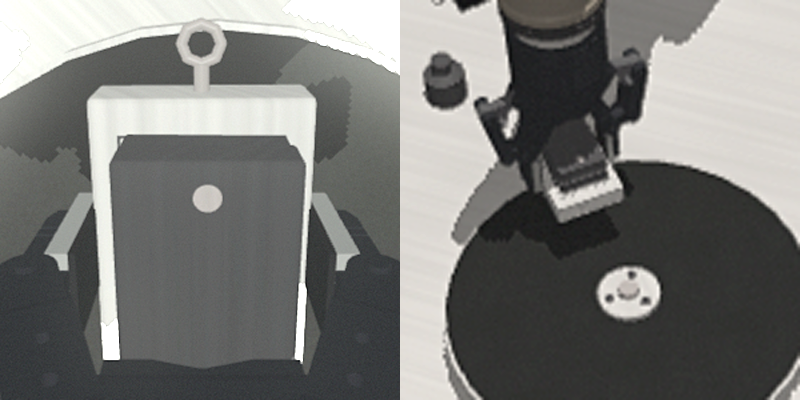

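The picture shows the sled held level, with both plates flush inside the scribed outline. The measured load is about 7 N, which is the full sled clear of the pad. Handing in.

Run:
```python
from h import *
print(r.hand_in())
```

```text
the job is handed in; nothing more can be done
None
```

I set both dark plates on the aluminium sled one at a time. I then gripped the sled by its sides at 60 N, lifted it about 49 mm, held it still for about 1.7 s and handed in at about 22 s. The hand-in gives no verdict, so the result rests on my own last checks below.

- **Load:** the wrist read 7 to 7.5 N, which is the full 0.7 kg, so nothing is resting on the pad. The grip width was steady at 54.5 mm. The tool pose held steady over the last 0.8 s.
- **Plates:** the last image showed them flush with each other and inside the scribed outline. Before the lift, the top plate measured about 1 mm off the deck centre sideways and about 3 mm lengthwise, against the 6 mm allowed. The lengthwise figure disagreed a little with the arm's own readings, which gave about 1 to 2 mm.
- **Level:** I judged this from the picture and the small wrist moment of 0.03 N m, not from a measured angle.
- **Bystanders:** the arm never contacted any of them. I did not re-measure their positions at the end.

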